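# First cross pair on a gasketed amplifier housing

## Robot

A 6-joint arm with a two-finger parallel gripper is mounted at the origin on the work surface. World frame = base frame: x ahead of the robot, y to its left, z up, the work surface at z = 0. Lengths are in m, angles in rad, forces in N, time in s.
With the tool pointing down it reaches from about 0.25 to 0.775 m from the base axis. Payload 4 kg.
Tool frame: the origin (TCP) lies at the centre of the arm's flange, where the gripper is bolted on; the fingertips stand 199 mm ahead of it and the grasp point (between the pads) lies 180 mm ahead of it; z points along the fingers, y is the line along which they close (so a half turn about z gives the same grasp; the last joint's range is limited). The gripper opens to 94 mm and grips with 3 to 60 N. Pads are 16 mm wide; open, the fingers measure 119 mm over their backs; the gripper's body (75 mm by 177 mm) begins 78 mm behind the grasp point.
Start: joints at [1.065, 0.087, 1.371, -0, 1.684, -0.103], TCP at [0.216, 0.506, 0.405] pointing down, gripper open.
Joint ranges: [-3.1, 3.1], [-0.76, 2.03], [0.27, 2.55], [-1.08, 4.22], [0.17, 2.65], [-2.57, 2.57]. Speed limits (rad/s): [2.79, 2.79, 3.14, 3.14, 3.14, 3.14].

## Interface

Orientations are given as a unit quaternion [w, x, y, z].
In Python, from workcell import bot, viewer, close_job gives the robot as it stands. The module is installed in compiled form; this text tells all that it offers.
- The arm moves only by the tool apply_moves, never from a script. Its argument "motion" is text: rows parted by semicolons, each of 7 numbers parted by spaces: the shift along the world's x, y, z in m, then the turn, a rotation vector about the world's x, y, z in rad, then the opening in per cent of the stroke, from 0 (shut) to 100 (fully open). In form: x y z wx wy wz claw; .... A call has 1 to 20 rows; each row shifts and turns the commanded pose from where the row before left it; what a row does not reach is not made up. A row lasts 1/12 s, in which the tool goes at most 41.7 mm and 7.16 degrees, less where a joint would pass 70% of its speed; a pose out of reach is approached as far as the arm can. A call with a gripper value outside its range is refused whole. The fingers move at their own pace and stop on an object; "newtons" is the grip in N (left out, the last holds). Time passes only in rows, so rows that do not move let the fingers close. It gives the time, the measured TCP pose, the force, the opening and the grip force at its end, in the units of the state.
- bot.read_state(): the state, without advancing time (a new reading comes with each control period).
- viewer.camera(name): name is "scene" or "side" or "wrist"; returns a dict with "pixels" (384x512x3 uint8, blue, green, red), "intrinsics" (3x3 intrinsics, pixels), "origin" and "rotation" of the camera in the world. Camera axes: x right, y up, looking along -z (the intrinsics and any distortion apply to the point x, -y, -z); pixel columns grow to the right and rows downward; lengths in m; the calibration is good to about 2 mm. The wrist camera is an equidistant fisheye: a pixel r from the principal point sees the ray r / f radians off the axis. A picture is of the moment at which its call begins. There is no depth.
- close_job(): hands the job in; it is judged then, once.
Trained networks look in the newest picture that a camera, given by its name, has taken for a name from the list of things; names that differ only in an ending like _2 or _b are one class to them, and where a whole thing is asked for, a point or a joint stands for the part that bears it (a point fixed in the world has none). Each returns a list of dicts, best first, with "conf" (0 to 1); they miss things now and then, are a little off and sometimes report something else, mostly with a low value. They report only what shows in the picture. A call takes as long as a camera call.
- viewer.look_for(camera, name): "point" ([column, row] in pixels, amid what is visible of it).
- viewer.silhouettes(camera, name): "mask" (384x512 bool, what is visible of it) and "point" ([column, row] in pixels, amid what is visible of it).
The state is a dict: "time_s": time; "q": joint angles; "dq": joint speeds; "joint_efforts": joint torques, N m; "tool_pos": TCP position; "ee_rot": TCP orientation; "wrist_force": force on the tool from outside, world axes, zero at the start; "torque": the same for the moment, N m; "finger_gap": finger opening in m; "finger_force": force on a finger pad.
Only numpy, scipy, OpenCV 4.12 (cv2) and the standard library are available. Lean on these libraries where they do the work, as an engineer would, in place of code of your own. Each camera call takes 0.05 s, during which the arm holds its last target. There are 200 camera calls.

## Task

The gasketed cover of the amplifier housing has four slack wing screws. Pull the cover down evenly by tightening the first pair of the cross: turn the wing screw at the corner beside the coax socket clockwise until it is fully home, and only then the one diagonally opposite. Leave the other two slack; they are done after the gasket has settled.

Things in the scene. Friction and masses are not known exactly. Their poses are not given: they have to be found in the camera images.
- housing: Square grey box, dark cover 158 x 158 mm on a black gasket, fixed to the bench, any yaw. Origin: centre of the underside; z up; cover top 57 mm above it. A brass coax socket, 24 mm thick, sticks 43 mm out of the +x wall at y = +50. Four upright wing screws at x = +-55, y = +-55. Two loose parts, up to 26 mm high, stand in the middle of the cover, within 35 mm of its centre.
- screw_first (a joint): Steel wing screw beside the coax socket, at (+55, +55) mm in the housing's frame. Shank 18 mm thick; on it two flat upright ears, together 44 mm long and 9 mm thick, 13 to 35 mm above the cover (70 to 92 above the bench). At 0 the ears lie along the housing's x axis; value: turn clockwise from above in rad; 0 = slackest (stop), 1.4 = fully home (hard stop).
- screw_opposite (a joint): Wing screw diagonally opposite, at (-55, -55) mm in the housing's frame. Same shape. Value: turn made, clockwise from above; 0 = slackest (stop), 1.4 rad = fully home (hard stop). All four start at 0 to 0.35, are stiff (0.06 N m) and stay where left; they turn without rising or sinking.
- screw_left (a joint): Wing screw at (-55, +55) mm in the housing's frame, same shape and values, to be left slack.
- screw_right (a joint): Wing screw at (+55, -55) mm in the housing's frame, same shape and values, to be left slack.

How it is judged:
On the way, in this order (a step that is already met when the one before it is completed fails the run):
1. the screw beside the coax socket is home while the other three are still slack (value of joint screw_first above 1.2 rad and value of joint each of screw_opposite, screw_left, screw_right below 0.6 rad), for 0.2 s.
2. then the diagonally opposite screw is home too (value of joint each of screw_first, screw_opposite above 1.2 rad), for 0.2 s.
At the end, for the whole second after the job is handed in: The screw beside the coax socket and the one diagonally opposite are both turned home (joint above 1.2 rad, the stop being at 1.4); the other two are still slack (below 0.6 rad) (all of step 2 and value of joint each of screw_left, screw_right below 0.6 rad); the robot touches nothing.
It fails at once if one of the two other screws is tightened (beyond 0.6 rad) (value of joint any of screw_left, screw_right above 0.6 rad).
It fails at once if the opposite screw is tightened (beyond 0.6 rad) before the first is home (value of joint screw_opposite above 0.6 rad and value of joint screw_first below 1.2 rad).
It also fails if it takes over 45 s, if anything falls off the work surface, if the arm or the gripper's body presses on something with over 40 N, if the wrist force passes 120 N, or if a joint passes its speed limit or range.

## Working session

There is one attempt and no reset: what is moved stays moved. The work goes in short steps, Python scripts to look and compute and a tool call to move; the robot and the scene stay as the last step left them, time stands still between calls to the robot, and variables do not carry over. Pictures are saved under pics/ and viewed, at most 10 in all, crops included, and the job is handed in when it is done.

Besides the shell and the picture viewer there is one more tool, called after "Emit:" as name(argument=value, ...) on one line, values as JSON. apply_moves: Moves the arm, as the interface text tells. Its arguments: {"type":"object","properties":{"motion":{"type":"string"},"newtons":{"type":"number"}},"required":["motion"]}

```bash
mkdir -p pics
python3 - <<'E'
from workcell import bot, viewer
import cv2, numpy as np
ims=[]
for n in ["scene","side","wrist"]:
    c=viewer.camera(n); cv2.imwrite(f"pics/{n}0.png",c["pixels"]); 
    print(n,c["intrinsics"].tolist() if hasattr(c["intrinsics"],'tolist') else c["intrinsics"],np.round(c["origin"],4),np.round(c["rotation"],4).tolist(), [k for k in c])
    for t in ["housing","screw_first"]:
        print(t,[(np.round(d["point"],1).tolist(),round(float(d["conf"]),2)) for d in viewer.look_for(n,t)])
    ims.append(cv2.resize(c["pixels"],(400,300)))
cv2.imwrite("pics/all0.png",np.vstack([np.hstack(ims[:2]),np.hstack([ims[2],ims[2]*0])]))
print(bot.read_state())
E
```

```text
scene [[351.07396390876823, 0.0, 259.2739454055338], [0.0, 351.07396390876823, 192.39570426301322], [0.0, 0.0, 1.0]] [0.9749 0.041  0.5771] [0.6621, 0.2277, 0.2428, 0.6714] ['pixels', 'intrinsics', 'origin', 'rotation']
housing [([260.2, 209.2], 0.96)]
screw_first [([266.9, 161.0], 0.51)]
side [[356.1187040848231, 0.0, 257.1931635722927], [0.0, 356.1187040848231, 188.95179673896018], [0.0, 0.0, 1.0]] [ 0.3718 -0.4919  0.422 ] [0.8593, 0.4876, -0.087, -0.128] ['pixels', 'intrinsics', 'origin', 'rotation']
housing [([265.5, 222.0], 0.61)]
screw_first [([225.2, 197.0], 0.57)]
wrist [[297.3186396354542, 0.0, 262.3786940688864], [0.0, 297.3186396354542, 186.53409714383534], [0.0, 0.0, 1.0]] [0.145  0.5368 0.3835] [0.8266, -0.1122, -0.0738, 0.5465] ['pixels', 'intrinsics', 'origin', 'rotation']
housing []
screw_first []
{'time_s': 0.45, 'q': array([ 1.06491895e+00,  8.72417429e-02,  1.37080152e+00, -2.57515275e-05,
        1.68358979e+00, -1.03087059e-01]), 'dq': array([ 0.001454  , -0.0008762 , -0.00080293, -0.00012347, -0.00073068,
       -0.00021427]), 'joint_efforts': array([-1.12180784e-03, -3.39556468e+01, -3.02184248e+01,  7.16246059e-02,
        2.50586914e-02, -4.82688449e-05]), 'tool_pos': array([0.21559017, 0.50597635, 0.40463147]), 'ee_rot': array([ 6.14941458e-06,  2.00037908e-01,  9.79788158e-01, -2.31068590e-05]), 'wrist_force': array([0.15519863, 0.1796374 , 0.06304462]), 'torque': array([-0.03827266, -0.07473555, -0.00102047]), 'finger_force': 0.0, 'finger_gap': 0.09386382799567312}
```

View pics/all0.png

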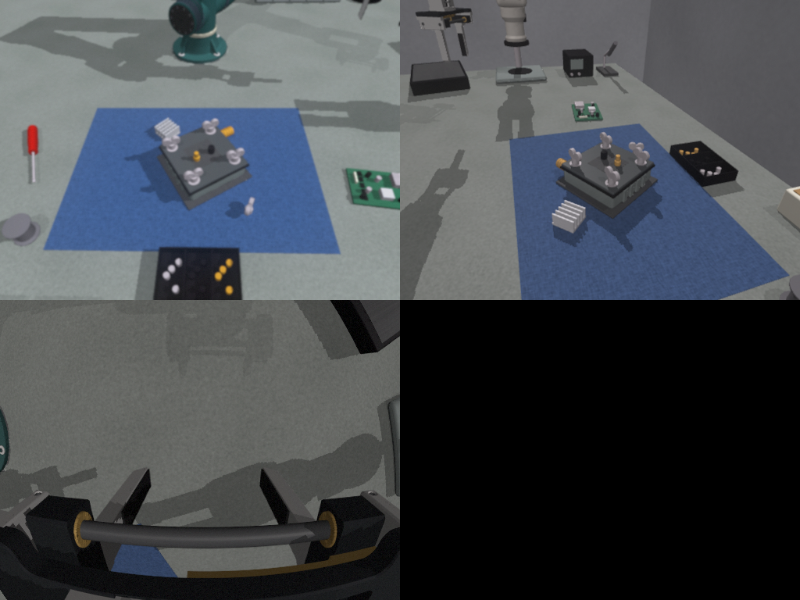

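The scene shows the housing mid-mat, with the brass socket at about (292,168) in full-size scene pixels. A finned white block and a spare wing screw lie loose nearby. Next I'll look at enlarged crops and the screw detections.

Run:
```python
from workcell import bot, viewer
import cv2, numpy as np
a=cv2.imread("pics/scene0.png")[130:280,180:340]; b=cv2.imread("pics/side0.png")[160:310,190:350]
cv2.imwrite("pics/crop0.png",np.hstack([cv2.resize(a,None,fx=2.5,fy=2.5,interpolation=2),cv2.resize(b,None,fx=2.5,fy=2.5,interpolation=2)]))
for n in ["scene","side"]:
    viewer.camera(n)
    for t in ["screw_first","screw_opposite","screw_left","screw_right"]:
        r=viewer.silhouettes(n,t)
        print(n,t,[(np.round(d["point"],1).tolist(),round(float(d["conf"]),2),int(d["mask"].sum())) for d in r])
    r=viewer.silhouettes(n,"housing"); np.save(f"h_{n}.npy",r[0]["mask"]); print(r[0]["conf"],r[0]["mask"].sum())
```

```text
scene screw_first [([267.8, 158.3], 0.52, 204)]
scene screw_opposite [([247.7, 224.5], 0.88, 314)]
scene screw_left [([220.3, 181.1], 0.74, 257)]
scene screw_right [([298.3, 201.4], 0.59, 248)]
0.64 8365
side screw_first [([225.1, 197.5], 0.73, 252)]
side screw_opposite [([310.5, 195.1], 0.74, 297)]
side screw_left [([268.9, 222.2], 0.65, 326)]
side screw_right [([262.7, 176.6], 0.67, 236), ([269.5, 225.7], 0.62, 8007)]
0.76 7866
```

View pics/crop0.png

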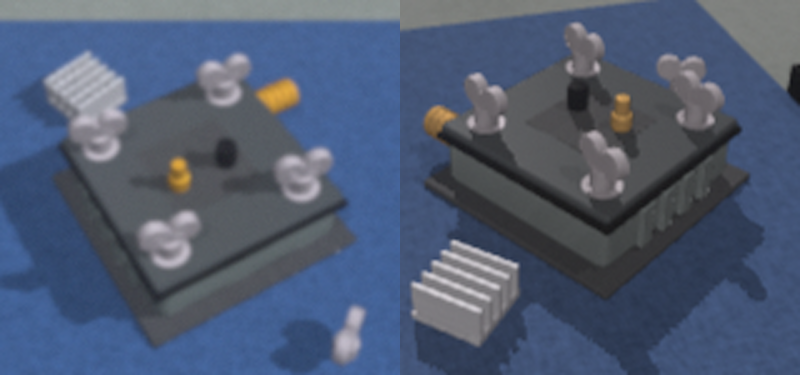

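```bash
cat > h.py <<'E'
from workcell import bot, viewer
import cv2, numpy as np
from scipy.spatial.transform import Rotation as R
from scipy.optimize import least_squares
N={"screw_first":(55,55),"screw_opposite":(-55,-55),"screw_left":(-55,55),"screw_right":(55,-55)}
def proj(c,P):
    q=c["rotation"]; M=R.from_quat([q[1],q[2],q[3],q[0]]).as_matrix()
    p=(np.atleast_2d(P)-c["origin"])@M; p=p*[1,-1,-1]; K=c["intrinsics"]
    if c["name"]=="wrist":
        r=np.linalg.norm(p[:,:2],axis=1); th=np.arctan2(r,p[:,2]); s=(th/np.maximum(r,1e-9))[:,None]; uv=p[:,:2]*s
    else: uv=p[:,:2]/p[:,2:]
    return uv*[K[0][0],K[1][1]]+[K[0][2],K[1][2]]
def take(n):
    c=viewer.camera(n); c["name"]=n
    c["m"]={}
    for t in N:
        r=[d for d in viewer.silhouettes(n,t) if d["mask"].sum()<3000]
        if r: c["m"][t]=r
    return c
def w(pose,xy,z):
    c,s=np.cos(pose[2]),np.sin(pose[2]); x,y=xy
    return np.array([pose[0]+c*x-s*y,pose[1]+s*x+c*y,z])
def screwmask(c,pose,xy,v):
    m=np.zeros((384,512),np.uint8); cen=w(pose,xy,0); S=8
    def box(a,L,T,z0,z1):
        d=np.array([np.cos(a),np.sin(a),0]);e=np.array([-d[1],d[0],0])
        P=[cen+i*L/2*d+j*T/2*e+[0,0,z] for i in(-1,1) for j in(-1,1) for z in(z0,z1)]
        cv2.fillConvexPoly(m,cv2.convexHull(np.round(proj(c,P)*S).astype(np.int32)),1,shift=3)
    box(pose[2]-v,.044,.009,.070,.092)
    th=np.linspace(0,6.28,16); P=[cen+[.009*np.cos(t),.009*np.sin(t),z] for t in th for z in(.057,.072)]
    cv2.fillConvexPoly(m,cv2.convexHull(np.round(proj(c,P)*S).astype(np.int32)),1,shift=3)
    return m>0
def fit(cams,z=.078,x0=None):
    def res(p,full=False):
        o=[]
        for c in cams:
            for t in c["m"]:
                o.append(proj(c,w(p,N[t],z))[0]-c["m"][t][0]["point"])
        return np.array(o) if full else np.concatenate(o)
    best=None
    for y in ([x0[2]] if x0 is not None else np.arange(-3,3,.7)):
        r=least_squares(res,[.45,.05,y] if x0 is None else x0,loss="soft_l1",f_scale=2)
        if best is None or r.cost<best.cost: best=r
    return best.x,res(best.x,True)
def angles(cams,pose):
    for t in N:
        out=[]
        for v in np.arange(-.3,1.71,.05):
            s=[]
            for c in cams:
                if t in c["m"]:
                    a=c["m"][t][0]["mask"]; b=screwmask(c,pose,N[t],v)
                    # shift to align centroids
                    ca=np.argwhere(a).mean(0); cb=np.argwhere(b).mean(0); d=np.round(ca-cb).astype(int)
                    b=np.roll(b,tuple(d),(0,1)); s.append((a&b).sum()/(a|b).sum())
            out.append((np.round(np.mean(s),3),round(v,2),np.round(s,2).tolist()))
        out.sort(key=lambda x:-x[0]); print(t,out[0],out[1],out[3],out[6])
E
python3 - <<'E'
from h import *
cs=[take("scene"),take("side")]
for z in(.074,.078,.082):
    p,r=fit(cs,z); print(z,np.round(p,4),np.round(r,1).tolist(),(r**2).sum())
p,r=fit(cs)
for t in N: print(t,np.round(w(p,N[t],0),4))
angles(cs,p)
E
```

```text
0.074 [ 0.5113  0.0242 -1.6906] [[772.6, -432.3], [757.1, -475.2], [-380.7, -418.7], [-450.6, -424.7], [-598.7, -245.4], [-663.1, -232.9], [259.4, -234.0], [275.2, -194.6]] 3434705.5730706523
0.078 [ 0.5107  0.0244 -1.6906] [[772.5, -432.2], [757.2, -475.3], [-380.6, -418.6], [-450.6, -424.8], [-598.7, -245.3], [-663.2, -233.0], [259.5, -234.0], [275.2, -194.5]] 3434695.996971567
0.082 [ 0.51    0.0247 -1.6908] [[772.6, -432.1], [757.5, -475.3], [-380.5, -418.6], [-450.6, -424.8], [-598.5, -245.3], [-663.0, -233.0], [259.5, -234.1], [275.2, -194.5]] 3434794.5468109576
screw_first [ 48.5404 -61.1568   0.    ]
screw_opposite [-47.5191  61.2056   0.    ]
screw_left [61.6919 48.0542  0.    ]
screw_right [-60.6706 -48.0053   0.    ]
screw_first (np.float64(0.0), np.float64(-0.3), [0.0, 0.0]) (np.float64(0.0), np.float64(-0.25), [0.0, 0.0]) (np.float64(0.0), np.float64(-0.15), [0.0, 0.0]) (np.float64(0.0), np.float64(-0.0), [0.0, 0.0])
screw_opposite (np.float64(0.0), np.float64(-0.3), [0.0, 0.0]) (np.float64(0.0), np.float64(-0.25), [0.0, 0.0]) (np.float64(0.0), np.float64(-0.15), [0.0, 0.0]) (np.float64(0.0), np.float64(-0.0), [0.0, 0.0])
screw_left (np.float64(0.0), np.float64(-0.3), [0.0, 0.0]) (np.float64(0.0), np.float64(-0.25), [0.0, 0.0]) (np.float64(0.0), np.float64(-0.15), [0.0, 0.0]) (np.float64(0.0), np.float64(-0.0), [0.0, 0.0])
screw_right (np.float64(0.0), np.float64(-0.3), [0.0, 0.0]) (np.float64(0.0), np.float64(-0.25), [0.0, 0.0]) (np.float64(0.0), np.float64(-0.15), [0.0, 0.0]) (np.float64(0.0), np.float64(-0.0), [0.0, 0.0])h.py:54: RuntimeWarning: Mean of empty slice.
  ca=np.argwhere(a).mean(0); cb=np.argwhere(b).mean(0); d=np.round(ca-cb).astype(int)
  ret = um.true_divide(
h.py:54: RuntimeWarning: invalid value encountered in cast
  ca=np.argwhere(a).mean(0); cb=np.argwhere(b).mean(0); d=np.round(ca-cb).astype(int)
```

The offsets are in mm, so I need to convert them to m.

```bash
sed -i 's/x,y=xy$/x,y=xy[0]*1e-3,xy[1]*1e-3/' h.py
python3 - <<'E'
from h import *
cs=[take("scene"),take("side")]
for z in(.074,.078,.082):
    p,r=fit(cs,z); print(z,np.round(p,4),np.round(r,1).tolist(),(r**2).sum())
p,r=fit(cs)
for t in N: print(t,np.round(w(p,N[t],0),4))
angles(cs,p)
E
```

```text
0.074 [ 0.5626  0.024  -4.1755] [[0.8, 1.3], [0.5, 1.4], [-0.0, -1.4], [0.6, -0.8], [2.8, 1.4], [0.1, -0.4], [-1.0, 1.9], [-0.6, 2.1]] 26.945726278268495
0.078 [ 0.5631  0.0231 -4.1749] [[0.4, 0.1], [-0.1, 0.3], [-0.7, -2.5], [0.3, -2.0], [3.1, -0.3], [0.7, -2.0], [-0.4, 0.2], [-0.2, 0.6]] 26.29596109962341
0.082 [ 0.5635  0.0223 -4.1729] [[-0.1, -1.2], [-0.6, -0.8], [-1.4, -3.7], [0.1, -3.2], [3.4, -1.9], [1.3, -3.7], [0.2, -1.6], [0.1, -1.0]] 63.25478896735777
screw_first [0.4877 0.0422 0.    ]
screw_opposite [0.6385 0.004  0.    ]
screw_left [ 0.544  -0.0523  0.    ]
screw_right [0.5822 0.0985 0.    ]
screw_first (np.float64(0.741), np.float64(0.3), [0.67, 0.81]) (np.float64(0.732), np.float64(0.2), [0.68, 0.78]) (np.float64(0.727), np.float64(0.25), [0.67, 0.78]) (np.float64(0.704), np.float64(0.05), [0.72, 0.69])
screw_opposite (np.float64(0.737), np.float64(0.4), [0.71, 0.77]) (np.float64(0.73), np.float64(0.35), [0.7, 0.76]) (np.float64(0.722), np.float64(0.3), [0.7, 0.74]) (np.float64(0.711), np.float64(0.15), [0.72, 0.71])
screw_left (np.float64(0.729), np.float64(0.4), [0.68, 0.78]) (np.float64(0.728), np.float64(0.35), [0.67, 0.78]) (np.float64(0.713), np.float64(0.3), [0.68, 0.75]) (np.float64(0.696), np.float64(0.25), [0.67, 0.73])
screw_right (np.float64(0.686), np.float64(0.45), [0.7, 0.67]) (np.float64(0.683), np.float64(0.5), [0.69, 0.67]) (np.float64(0.675), np.float64(0.35), [0.72, 0.63]) (np.float64(0.655), np.float64(0.25), [0.72, 0.59])
```

Emit:
apply_moves(motion="0.017 -0.029 0 0 0 -0.06 100;0.017 -0.029 0 0 0 -0.06 100;0.017 -0.029 0 0 0 -0.06 100;0.017 -0.029 0 0 0 -0.06 100;0.017 -0.029 0 0 0 -0.06 100;0.017 -0.029 0 0 0 -0.06 100;0.017 -0.029 0 0 0 -0.06 100;0.017 -0.029 0 0 0 -0.06 100;0.017 -0.029 0 0 0 -0.06 100;0.017 -0.029 0 0 0 -0.06 100;0.017 -0.029 0 0 0 -0.06 100;0.017 -0.029 0 0 0 -0.06 100;0.017 -0.029 0 0 0 -0.06 100;0.017 -0.029 0 0 0 -0.06 100;0.017 -0.029 0 0 0 -0.06 100;0.017 -0.029 0 0 0 -0.03 100;0 0 0 0 0 0 100;0 0 0 0 0 0 100")

```text
time_s: 3.55
tool_pos: [0.4881, 0.0406, 0.4043]
ee_rot: [-0.0, 0.619, 0.785, -0.0]
wrist_force: [0.6, 1.4, 0.5]
finger_gap: 0.0939
finger_force: 0.0
```

```bash
cat >> h.py <<'E'
def draw(c,pose,v,fn,crop=None):
    im=cv2.resize(c["pixels"],None,fx=1.5,fy=1.5)
    for t in N:
        m=cv2.resize(screwmask(c,pose,N[t],v.get(t,.3)).astype(np.uint8),None,fx=1.5,fy=1.5)
        cv2.drawContours(im,cv2.findContours(m,0,1)[0],-1,(0,255,0),1)
    cv2.imwrite(fn,im)
def yaw():
    s=bot.read_state(); q=s["ee_rot"]; y=R.from_quat([q[1],q[2],q[3],q[0]]).as_matrix()
    print("tcp",np.round(s["tool_pos"],4),"toolY ang",round(np.arctan2(y[1,1],y[0,1]),4),"z",np.round(y[:,2],3),"q",np.round(s["q"],3),"gap",round(s["finger_gap"],4),"t",s["time_s"])
E
python3 - <<'E'
from h import *
yaw()
c=take("wrist")
for t in c["m"]: print(t,[(np.round(d["point"],1).tolist(),round(float(d["conf"]),2),int(d["mask"].sum())) for d in c["m"][t]])
p=[.5631,.0231,2.108]
print([np.round(proj(c,w(p,N[t],.08))[0],1).tolist() for t in N])
cs=[take("scene"),take("side"),c]
q,r=fit(cs,.078,p); print(np.round(q,4),np.round(r,1).tolist())
angles(cs,q)
draw(c,q,{},"pics/w1.png")
E
```

```text
tcp [0.4881 0.0406 0.4043] toolY ang 0.235 z [-0.001  0.    -1.   ] q [-0.033 -0.047  1.508  0.     1.681 -0.268] gap 0.0939 t 3.55
screw_first [([262.9, 181.3], 0.97, 413)]
screw_opposite [([379.1, 235.7], 0.79, 372), ([264.9, 179.5], 0.63, 477)]
screw_left [([294.0, 262.8], 0.74, 411)]
screw_right [([362.8, 149.2], 0.85, 569)]
[[261.8, 179.7], [377.7, 239.1], [289.7, 266.3], [360.2, 150.2]]
[0.5659 0.0249 2.1283] [[1.7, -1.5], [1.0, -0.2], [-0.5, -3.1], [-1.1, -3.4], [0.4, 0.2], [3.6, -0.8], [1.1, -0.1], [1.0, 0.8], [1.2, -1.8], [1.2, 0.7], [-0.7, 2.4], [-1.6, -0.9]]
screw_first (np.float64(0.754), np.float64(0.3), [0.71, 0.84, 0.71]) (np.float64(0.752), np.float64(0.15), [0.76, 0.77, 0.73]) (np.float64(0.748), np.float64(0.25), [0.72, 0.8, 0.73]) (np.float64(0.719), np.float64(0.05), [0.75, 0.73, 0.68])
screw_opposite (np.float64(0.687), np.float64(-0.0), [0.76, 0.67, 0.64]) (np.float64(0.677), np.float64(-0.05), [0.72, 0.67, 0.64]) (np.float64(0.675), np.float64(0.15), [0.73, 0.71, 0.58]) (np.float64(0.673), np.float64(0.25), [0.73, 0.73, 0.56])
screw_left (np.float64(0.788), np.float64(0.3), [0.83, 0.77, 0.77]) (np.float64(0.785), np.float64(0.2), [0.82, 0.72, 0.81]) (np.float64(0.784), np.float64(0.35), [0.83, 0.79, 0.73]) (np.float64(0.761), np.float64(0.45), [0.81, 0.81, 0.67])
screw_right (np.float64(0.735), np.float64(0.35), [0.72, 0.74, 0.74]) (np.float64(0.732), np.float64(0.4), [0.71, 0.76, 0.73]) (np.float64(0.727), np.float64(0.3), [0.72, 0.71, 0.75]) (np.float64(0.719), np.float64(0.45), [0.7, 0.75, 0.71])
```

View pics/w1.png

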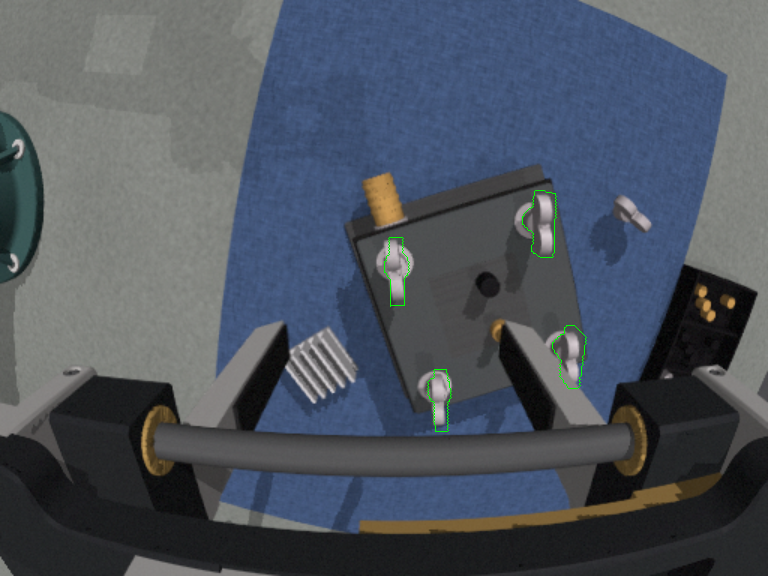

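The wrist view shows screw_first at about (395,265) in the 1.5x picture, with its ears nearly along the tool's x axis. The fitted outline matches to within about 2 mm. Next I'll descend around it.

Emit:
apply_moves(motion="0.001 0.002 0 0 0 0.04 45;0 0 -0.03 0 0 0 45;0 0 -0.03 0 0 0 45;0 0 -0.03 0 0 0 45;0 0 -0.03 0 0 0 45;0 0 -0.014 0 0 0 45;0 0 0 0 0 0 45;0 0 0 0 0 0 45;0 0 0 0 0 0 0;0 0 0 0 0 0 0;0 0 0 0 0 0 0;0 0 0 0 0 0 0;0 0 0 0 0 0 0;0 0 0 0 0 0 0", newtons=15)

```text
time_s: 5.47
tool_pos: [0.4879, 0.0437, 0.2723]
ee_rot: [-0.001, 0.602, 0.798, -0.001]
wrist_force: [-6.7, -0.8, 8.4]
finger_gap: 0.009
finger_force: 20.3
```

Run:
```python
from h import *
yaw(); print(bot.read_state()["wrist_force"],bot.read_state()["torque"])
c=viewer.camera("side"); d=viewer.camera("scene")
a=c["pixels"][110:290,170:350]; b=d["pixels"][80:260,180:360]
cv2.imwrite("pics/g1.png",cv2.resize(np.hstack([a,b]),(800,400),interpolation=2))
```

```text
tcp [0.4879 0.0437 0.2723] toolY ang 0.2782 z [-0.002 -0.001 -1.   ] q [-2.600e-02  2.000e-02  1.708e+00 -1.000e-03  1.416e+00 -3.040e-01] gap 0.009 t 5.4667
[-6.67284876 -0.84213453  8.40416357] [-0.37368999  1.23327372  0.06877777]
```

View pics/g1.png

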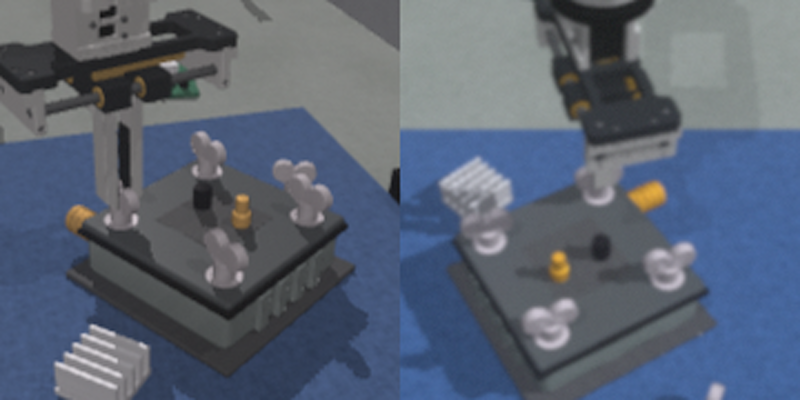

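The gap is 9.0 mm, so both ears are gripped. Now I'll turn clockwise.

Emit:
apply_moves(motion="-0.001 0 0.002 0 0 0 0;0 0 0 0 0 -0.1 0;0 0 0 0 0 -0.1 0;0 0 0 0 0 -0.1 0;0 0 0 0 0 -0.1 0;0 0 0 0 0 -0.1 0;0 0 0 0 0 -0.1 0;0 0 0 0 0 -0.1 0;0 0 0 0 0 -0.1 0;0 0 0 0 0 -0.1 0;0 0 0 0 0 -0.1 0;0 0 0 0 0 -0.08 0;0 0 0 0 0 0 0;0 0 0 0 0 0 0", newtons=30)

```text
time_s: 6.73
tool_pos: [0.4884, 0.0434, 0.2724]
ee_rot: [0.002, 0.927, 0.375, 0.001]
wrist_force: [4.3, -4.5, -5.3]
finger_gap: 0.0086
finger_force: 35.3
```

Run:
```python
from h import *
yaw(); print(bot.read_state()["wrist_force"],bot.read_state()["torque"])
```

```text
tcp [0.4884 0.0434 0.2724] toolY ang -0.8012 z [ 0.003 -0.002 -1.   ] q [-0.027  0.019  1.709 -0.002  1.41   0.775] gap 0.0086 t 6.7333
[ 4.32932168 -4.51779506 -5.28277382] [-0.61189337 -0.69325947 -0.05233996]
```

Emit:
apply_moves(motion="0 0 0 0 0 -0.04 0;0 0 0 0 0 -0.03 0;0 0 0 0 0 0 0")

```text
time_s: 6.98
tool_pos: [0.4884, 0.0433, 0.2724]
ee_rot: [0.002, 0.94, 0.343, 0.001]
wrist_force: [5.1, -3.1, -6.2]
finger_gap: 0.0088
finger_force: 35.4
```

Run:
```python
from h import *
yaw(); print(bot.read_state()["wrist_force"],bot.read_state()["torque"])
```

```text
tcp [0.4884 0.0433 0.2724] toolY ang -0.8716 z [ 0.004 -0.002 -1.   ] q [-0.027  0.019  1.709 -0.002  1.41   0.845] gap 0.0088 t 6.9833
[ 5.0928432  -3.07258763 -6.20036675] [-0.6544898  -0.79155782  0.12002231]
```

The torque rose past the friction level at an estimated 1.4 rad, so the screw is on its stop. I'll release, go up and move over to the opposite screw.

Emit:
apply_moves(motion="0 0 0 0 0 0 40;0 0 0 0 0 0 40;0 0 0 0 0 0 40;0 0 0.03 0 0 0 40;0 0 0.03 0 0 0 45;0 0 0.03 0 0 0 45;0 0 0.03 0 0 0.08 45;0.017 -0.004 0.01 0 0 0.12 100;0.017 -0.004 0 0 0 0.12 100;0.017 -0.004 0 0 0 0.12 100;0.017 -0.004 0 0 0 0.12 100;0.017 -0.004 0 0 0 0.12 100;0.017 -0.004 0 0 0 0.12 100;0.017 -0.004 0 0 0 0.12 100;0.017 -0.004 0 0 0 0.12 100;0.016 -0.005 0 0 0 0.12 100;0 0 0 0 0 0 100;0 0 0 0 0 0 100")

```text
time_s: 8.48
tool_pos: [0.6398, 0.007, 0.4021]
ee_rot: [-0.001, 0.599, 0.801, -0.0]
wrist_force: [0.1, 0.6, -0.7]
finger_gap: 0.0935
finger_force: 0.0
```

Run:
```python
from h import *
yaw()
c=take("wrist"); sc=take("scene"); sd=take("side")
p=[.564,.0245,2.115]
for t in c["m"]: print(t,[(np.round(d["point"],1).tolist(),round(float(d["conf"]),2),int(d["mask"].sum())) for d in c["m"][t]],np.round(proj(c,w(p,N[t],.08))[0],1),w(p,N[t],.08).round(4))
q,r=fit([c,sc,sd],.078,p); print(np.round(q,4),np.round(r,1).tolist())
angles([c,sc,sd],p)
draw(c,p,{"screw_first":1.4},"pics/w2.png")
```

```text
tcp [0.6398 0.007  0.4021] toolY ang 0.2855 z [-0.001  0.001 -1.   ] q [-0.078  0.29   1.139  0.     1.714 -0.363] gap 0.0935 t 8.4833
screw_first [([138.7, 115.0], 0.6, 447), ([235.7, 82.2], 0.47, 548)] [135.5 112. ] [0.4885 0.0431 0.08  ]
screw_opposite [([263.0, 181.5], 0.58, 441)] [261.5 182.7] [0.6395 0.0059 0.08  ]
screw_left [([167.3, 200.6], 0.88, 445), ([262.9, 183.9], 0.64, 453)] [166.1 207.2] [ 0.5454 -0.051   0.08  ]
screw_right [([236.9, 81.4], 0.95, 532)] [233.3  79.9] [0.5826 0.1    0.08  ]
[0.5655 0.0241 2.102 ] [[-0.9, -3.2], [-0.7, 2.2], [-0.2, 6.3], [-1.2, -0.1], [2.5, -9.5], [2.0, 0.9], [-0.2, 0.6], [1.2, -3.5], [0.6, -0.3], [3.5, 0.7], [1.5, -2.1], [2.1, -1.9]]
screw_first (np.float64(0.553), np.float64(1.35), [0.69, 0.21, 0.76]) (np.float64(0.546), np.float64(1.45), [0.72, 0.22, 0.69]) (np.float64(0.539), np.float64(1.4), [0.71, 0.21, 0.7]) (np.float64(0.527), np.float64(1.2), [0.61, 0.2, 0.76])
screw_opposite (np.float64(0.783), np.float64(0.2), [0.78, 0.8, 0.76]) (np.float64(0.78), np.float64(0.15), [0.77, 0.8, 0.77]) (np.float64(0.765), np.float64(0.1), [0.76, 0.8, 0.74]) (np.float64(0.739), np.float64(0.05), [0.71, 0.79, 0.72])
screw_left (np.float64(0.734), np.float64(0.3), [0.63, 0.74, 0.83]) (np.float64(0.726), np.float64(0.35), [0.61, 0.75, 0.82]) (np.float64(0.719), np.float64(0.25), [0.62, 0.75, 0.8]) (np.float64(0.695), np.float64(0.15), [0.6, 0.74, 0.75])
screw_right (np.float64(0.754), np.float64(0.2), [0.84, 0.78, 0.64]) (np.float64(0.748), np.float64(0.25), [0.84, 0.77, 0.63]) (np.float64(0.74), np.float64(0.15), [0.82, 0.79, 0.61]) (np.float64(0.71), np.float64(0.4), [0.7, 0.73, 0.7])
```

View pics/w2.png

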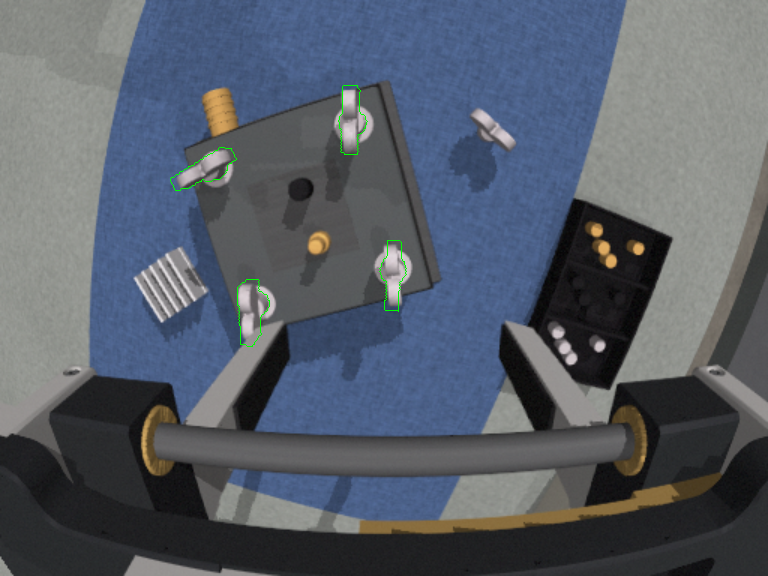

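Screw_first's drawn 1.4 rad outline lies on its ears at (203,170), so it is home, and the others are unmoved. Screw_opposite is at (393,270) with v around 0.2. Next I'll grip it.

Emit:
apply_moves(motion="0 0.001 0 0 0 0.05 45;0 0 -0.03 0 0 0 45;0 0 -0.03 0 0 0 45;0 0 -0.03 0 0 0 45;0 0 -0.03 0 0 0 45;0 0 -0.01 0 0 0 45;0 0 0 0 0 0 45;0 0 0 0 0 0 45;0 0 0 0 0 0 0;0 0 0 0 0 0 0;0 0 0 0 0 0 0;0 0 0 0 0 0 0;0 0 0 0 0 0 0;0 0 0 0 0 0 0", newtons=20)

```text
time_s: 10.4
tool_pos: [0.6388, 0.0076, 0.2737]
ee_rot: [-0.001, 0.578, 0.816, -0.001]
wrist_force: [-4.9, -2.2, 5.3]
finger_gap: 0.0089
finger_force: 20.0
```

Run:
```python
from h import *
yaw(); print(bot.read_state()["wrist_force"],bot.read_state()["torque"])
```

```text
tcp [0.6388 0.0076 0.2737] toolY ang 0.3379 z [-0.003 -0.001 -1.   ] q [-0.076  0.34   1.332 -0.002  1.472 -0.414] gap 0.0089 t 10.4
[-4.88532321 -2.22516509  5.31310945] [-0.41290042  1.09469789  0.03388782]
```

Emit:
apply_moves(motion="-0.001 0 0.001 0 0 0 0;0 0 0 0 0 -0.1 0;0 0 0 0 0 -0.1 0;0 0 0 0 0 -0.1 0;0 0 0 0 0 -0.1 0;0 0 0 0 0 -0.1 0;0 0 0 0 0 -0.1 0;0 0 0 0 0 -0.1 0;0 0 0 0 0 -0.1 0;0 0 0 0 0 -0.1 0;0 0 0 0 0 -0.1 0;0 0 0 0 0 -0.1 0;0 0 0 0 0 -0.1 0;0 0 0 0 0 0 0;0 0 0 0 0 0 0", newtons=30)

```text
time_s: 11.65
tool_pos: [0.6398, 0.007, 0.2738]
ee_rot: [0.002, 0.938, 0.347, 0.002]
wrist_force: [5.4, -2.6, -2.9]
finger_gap: 0.0088
finger_force: 30.0
```

Run:
```python
from h import *
yaw(); print(bot.read_state()["wrist_force"],bot.read_state()["torque"])
```

```text
tcp [0.6398 0.007  0.2738] toolY ang -0.8626 z [ 0.006 -0.002 -1.   ] q [-0.077  0.339  1.333 -0.002  1.464  0.786] gap 0.0088 t 11.65
[ 5.42041173 -2.60869325 -2.94119735] [-0.67110561 -0.76325824  0.11722149]
```

The torque is back at the stop level (0.117). I'll release, retreat upward and verify.

Emit:
apply_moves(motion="0 0 0 0 0 0 40;0 0 0 0 0 0 40;0 0 0 0 0 0 40;0 0 0.03 0 0 0 40;0 0 0.03 0 0 0 45;0 0 0.03 0 0 0 45;0 0 0.03 0 0 0.1 45;-0.02 0 0.01 0 0 0.1 45;-0.03 0 0 0 0 0.1 45;-0.03 0 0 0 0 0.1 45;0 0 0 0 0 0 45;0 0 0 0 0 0 45")

```text
time_s: 12.65
tool_pos: [0.5574, 0.0083, 0.4041]
ee_rot: [0.0, 0.85, 0.526, 0.0]
wrist_force: [0.4, 0.7, -0.6]
finger_gap: 0.0423
finger_force: 0.0
```

Run:
```python
from h import *
yaw()
c=take("wrist"); p=[.564,.0245,2.115]
angles([c],p)
draw(c,p,{"screw_first":1.4,"screw_opposite":1.4,"screw_right":.2},"pics/w3.png")
```

```text
tcp [0.5574 0.0083 0.4041] toolY ang -0.4628 z [ 0.001  0.    -1.   ] q [-0.087  0.104  1.354  0.     1.683  0.376] gap 0.0423 t 12.65
screw_first (np.float64(0.836), np.float64(1.45), [0.84]) (np.float64(0.832), np.float64(1.4), [0.83]) (np.float64(0.792), np.float64(1.5), [0.79]) (np.float64(0.728), np.float64(1.25), [0.73])
screw_opposite (np.float64(0.757), np.float64(1.35), [0.76]) (np.float64(0.755), np.float64(1.45), [0.76]) (np.float64(0.749), np.float64(1.3), [0.75]) (np.float64(0.728), np.float64(1.55), [0.73])
screw_left (np.float64(0.767), np.float64(0.25), [0.77]) (np.float64(0.764), np.float64(0.3), [0.76]) (np.float64(0.742), np.float64(0.2), [0.74]) (np.float64(0.693), np.float64(0.1), [0.69])
screw_right (np.float64(0.856), np.float64(0.25), [0.86]) (np.float64(0.842), np.float64(0.2), [0.84]) (np.float64(0.792), np.float64(0.15), [0.79]) (np.float64(0.695), np.float64(0.05), [0.7])
```

View pics/w3.png

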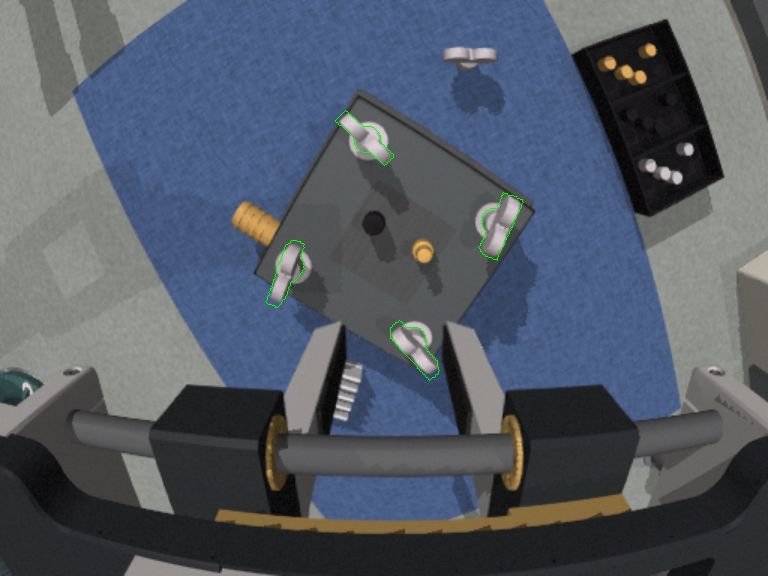

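The screws at (287,272) and (502,225) both match the 1.4 rad outlines. The other two, at (366,138) and (415,350), are still at about 0.25, and the robot is clear.

```bash
python3 -c "
from workcell import close_job
print(close_job())"
```

```text
the job is handed in; nothing more can be done
None
```

I tightened the screw beside the coax socket first, then the one diagonally opposite. Both measured about 1.4 rad in the last picture, the other two stayed slack at about 0.25 rad, and the job is handed in; no verdict came back.

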